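Wind the prayer wheel just past its spring catch

TASK

Take the bone thumb knob out of the parts tray and set it, open end down, fully home on the crank pin on top of the prayer wheel. With it wind the wheel clockwise (seen from above) until you feel the spring catch resist and give way, holding the wheel back so that it does not run on, and leave it at rest just past the catch with the knob on its pin. Leave everything else where it is.

Things in the scene. Friction and masses are not known exactly. Their poses are not given: they have to be found in the camera images.
- knob (a point): Centre of the loose bone-white eight-sided thumb knob, 28 mm across flats, 46 mm long, 40 g. It starts lying on a flat in a tray compartment, whose walls leave no room for a leaning hand: grip it there from straight above. x axis: along the knob to its open end (brass band), 23 mm off; y square to a flat; z up while it lies. Bore 15 mm wide, 26 mm deep; the other end is closed.
- pin (a point): Foot of the upright steel crank pin for the knob, level with the crank arm's top, 130 mm above the bench, 36 mm from the wheel's axis. The pin is 11 mm thick and 24 mm high, the last 6 mm tapering to 4 mm. The knob turns freely on it with 2 mm play all round; fully home its open end rests on the arm and its centre is 23 mm above this point.
- frame_axis (a point): On the wheel's vertical axis, 130 mm above the bench. Axes are the frame's: fixed to the bench, roof off, base 170 mm square, 20 mm thick; four posts 19 mm thick centred 72 mm along x and y either way, tops 175 mm above the bench. The drum is 90 mm across. A rail between the two +x posts (top 126 mm high) carries the spring catch (block top 129 mm high).
- wheel (a joint): Angle of the prayer wheel (rad), growing clockwise seen from above; endless. The wheel weighs 1.5 kg; bearing friction of about 0.03 N m keeps it where it is left when nothing drives it. At the start the crank has 1.0 to 2.2 rad to go, clockwise, to the top of the catch, whose place on this scale is not given: it is felt.
- catch (a joint): Outward travel of the catch's sprung roller (m): 0 at rest, 0.005 with the wheel's stud on top. Against it the wheel's resistance jumps to some 0.4 N m (10 to 11 N at the knob) where the stud meets the roller, fades to nothing over 13 degrees up to the top, then the catch drives the wheel on as hard for 13 degrees and lets go; unheld, the wheel would run on over half a radian.
- stud (a point): Centre of the 12 mm steel ball of the trip stud on the wheel's top flange, 42 mm from the axis, opposite the crank pin. In passing it pushes aside the catch's roller, which is 14 mm thick with its centre at rest 50 mm from the wheel's axis on the frame's +x side, 118 mm above the bench.
- tray: Oak parts tray, fixed to the bench, outside 130 mm along its x, 250 mm along its y and 45 mm high, walls and floor 5 mm, divided by a 5 mm wall across the middle of its y into two compartments. The knob lies in the one on the +y side. Origin at the centre of the underside.
- spindle_tip_center (a point): Middle of the dull pewter spindle tip, a bystander, 22 mm across and 36 mm high, upright in the tray's -y compartment.
- retaining_ring: Brass retaining ring, a bystander lying flat in the tray's -y compartment, 38 mm across, 6 mm thick. Origin under its centre.
- bead_stop: Coral-red glass bead stop, a bystander on the bench, 22 mm across and 18 mm high. Origin under its centre.
- housing: Finished brass wheel housing, a bystander standing on the bench, 72 mm across, 97 mm high. Origin under its centre.
- oil_bottle: Amber oil bottle, a bystander, 44 mm across, 110 mm high. Origin under its centre.
- wax_jar: Glass jar of wax, a bystander, 60 mm across, 50 mm high. Origin under its centre.
- hammer: Hammer, a bystander lying on the bench, 260 mm long along its x, 26 mm high; the head, at +x, reaches 48 mm to -y and 40 mm to +y. Origin on the bench under the middle.
- roof: Stepped red roof of the wheel's frame, a bystander lying on the bench, 150 mm square and 70 mm high. Origin under its centre.
Not all that is in view belongs to the job. There is more than one size of the part that bears knob; the job needs the smaller.

How it is judged:
On the way, in this order (a step that is already met when the one before it is completed fails the run):
1. the knob sits fully home on the crank pin, open end down, with the wheel still short of its catch (horizontal distance between knob and pin below 0.005 m and z of knob in the frame of pin below 0.027 m and angle between knob's own x axis and vertical above 2.95 rad and value of joint wheel below -0.3 rad), for 0.2 s.
2. wound clockwise with the knob on its pin, the wheel's stud lifts the catch (horizontal distance between knob and pin below 0.005 m and z of knob in the frame of pin below 0.027 m and angle between knob's own x axis and vertical above 2.95 rad and value of joint catch above 0.003 m).
At the end, for the whole second after the job is handed in: The knob is fully home on the crank pin (within 5 mm of its axis, less than 4 mm up, upright to 0.19 rad, open end down), the wheel is at rest 0.12 to 0.50 rad clockwise past the top of the catch, and the catch has sprung back (under 1.5 mm) (horizontal distance between knob and pin below 0.005 m and z of knob in the frame of pin below 0.027 m and angle between knob's own x axis and vertical above 2.95 rad and value of joint wheel between 0.12 and 0.5 rad and value of joint catch below 0.0015 m and velocity of joint wheel between -0.05 and 0.05 rad/s); the robot touches nothing.
It fails at once if the wheel runs on more than 0.6 rad past the top of the catch (value of joint wheel above 0.6 rad).
It fails at once if the wheel is turned the wrong way, back to more than 2.6 rad before the catch (value of joint wheel below -2.6 rad).
It fails at once if any bystander (spindle tip, ring, bead, housing, bottle, jar, hammer, roof) is moved more than 30 mm (distance of any of spindle_tip_center, retaining_ring, bead_stop, housing, oil_bottle, wax_jar, hammer, roof from where it was at the start of the episode above 0.03 m).
It also fails if it takes over 72 s, if anything falls off the work surface, if the arm or the gripper's body presses on something with over 40 N, if the wrist force passes 120 N, or if a joint passes its speed limit or range.

ROBOT

A 6-joint arm with a two-finger parallel gripper is mounted at the origin on the work surface. World frame = base frame: x ahead of the robot, y to its left, z up, the work surface at z = 0. Lengths are in m, angles in rad, forces in N, time in s.
With the tool pointing down it reaches from about 0.35 to 0.775 m from the base axis. Payload 5.5 kg.
Tool frame: the origin (TCP) lies midway between the tips of the shut fingers; the grasp point (between the pads) lies grasp_offset behind it (grasp_offset is the distance from the TCP to the grasp point, in m); z points along the fingers, y is the line along which they close (so a half turn about z gives the same grasp; the last joint's range is limited). The gripper opens to 85 mm and grips with 20 to 120 N. Pads are 22 mm wide; open, the fingers measure 114 mm over their backs; the gripper's body (76 mm by 85 mm) begins 54 mm behind the grasp point. The pads swing forward as they close: fully open they stand 13 mm farther back than shut.
Start: joints at [-1.241, 0.313, 0.046, 1.304, 0, 1.431], TCP at [0.26, -0.513, 0.231] pointing down, gripper open.
Joint ranges: [-2.76, 2.76], [-0.86, 1.69], [-1.03, 1.26], [-2.2, 2.34], [-1.47, 1.5], [-3.14, 3.14]. Speed limits (rad/s): [2.57, 2.57, 3.14, 3.14, 3.14, 3.14].

INTERFACE

Orientations are given as a unit quaternion [w, x, y, z].
In Python, from workcell import * gives the robot as it stands.
- The arm moves only by the tool step_arm, never from a script. Its argument "deltas" is a list of rows, each a list of 7 numbers: the shift along the world's x, y, z in mm, then the turn, a rotation vector about the world's x, y, z in degrees, then the gripper's target within -1 to 1 (fully open at 1, half-way at 0, shut at -1). A call has 1 to 5 rows; each row shifts and turns the commanded pose from where the row before left it; what a row does not reach is not made up. A row lasts 1/10 s, in which the tool goes at most 50 mm and 8.59 degrees, less where a joint would pass 70% of its speed; a pose out of reach is approached as far as the arm can. A call is refused whole if a number of a shift passes 50 or a number of a turn 8.59, either way. A call with a gripper value outside its range is refused whole. The fingers move at their own pace and stop on an object; "newtons" is the grip in N (left out, the last holds). Time passes only in rows, so rows that do not move let the fingers close. It gives the time, the measured TCP pose, the force, the opening and the grip force at its end, in the units of the state.
- get_state(): the state, without advancing time (a new reading comes with each control period).
- read_camera(name): name is "scene" or "top" or "wrist"; returns a dict with "image" (400x640x3 uint8, red, green, blue), "z_map" (400x640 float32, m along the optical axis (not along the pixel's ray), 0 where there is no reading), "K" (3x3 intrinsics, pixels), "dist_coeffs" ([k1, k2, p1, p2, k3] as OpenCV has them; the pictures are not rectified), "world_from_camera" (4x4, takes a point from camera to world coordinates). Camera axes: x right, y down, z forward; pixel columns grow to the right and rows downward; lengths in m; the calibration is good to about 2 mm. A picture is of the moment at which its call begins.
- hand_in(): hands the job in; it is judged then, once.
The state is a dict: "clock": time; "joint_pos": joint angles; "qvel": joint speeds; "tau": joint torques, N m; "tcp_pos": TCP position; "orientation": TCP orientation; "wrist_force": force on the tool from outside, world axes, zero at the start; "ft_torque": the same for the moment, N m; "finger_gap": finger opening in m; "grip_force": force on a finger pad.
Only numpy, scipy, OpenCV 4.12 (cv2) and the standard library are available. Lean on these libraries where they do the work, as an engineer would, in place of code of your own. Each camera call takes 0.05 s, during which the arm holds its last target. There are 200 camera calls.

## Working session

There is one attempt and no reset: what is moved stays moved. The work goes in short steps, Python scripts to look and compute and a tool call to move; the robot and the scene stay as the last step left them, time stands still between calls to the robot, and variables do not carry over. Pictures are saved under pics/ and viewed, at most 10 in all, crops included, and the job is handed in when it is done.

Besides the shell and the picture viewer there is one more tool, called after "Emit:" by a JSON object that holds its "api" and its "payload". step_arm: Moves the arm, as the interface text tells. Its arguments: {"type":"object","properties":{"deltas":{"type":"array","items":{"type":"array","items":{"type":"number"}}},"newtons":{"type":"number"}},"required":["deltas"]}

```bash
mkdir -p pics
cat > h.py <<'E'
from workcell import *
import numpy as np, cv2
def grab(n,save=None):
    c=read_camera(n)
    np.savez(f'{n}.npz',**c)
    if save: cv2.imwrite(f'pics/{save}.png',c['image'][:,:,::-1])
    return c
def load(n): return dict(np.load(f'{n}.npz'))
def ray(c,u,v):
    p=cv2.undistortPoints(np.array([[[u,v]]],float),c['K'],c['dist_coeffs'])[0,0]
    T=c['world_from_camera']; return T[:3,3],T[:3,:3]@np.array([p[0],p[1],1.])
def plane(c,u,v,z):
    o,d=ray(c,u,v); return o+d*(z-o[2])/d[2]
def pt(c,u,v):
    o,d=ray(c,u,v); return o+d*c['z_map'][int(v),int(u)]
def cloud(c):
    vv,uu=np.mgrid[0:400,0:640]
    p=cv2.undistortPoints(np.stack([uu,vv],-1).reshape(-1,1,2).astype(float),c['K'],c['dist_coeffs'])[:,0]
    z=c['z_map'].reshape(-1,1); T=c['world_from_camera']
    return (np.hstack([p,np.ones_like(z)])*z@T[:3,:3].T+T[:3,3]).reshape(400,640,3)
E
python3 - <<'E'
from h import *
for n in ('top','scene'):
    c=grab(n,n+'0'); print(n,c['world_from_camera'].round(3).tolist(),c['K'].tolist())
print(get_state())
E
```

```text
top [[-0.025, -0.98, 0.198, 0.281], [-1.0, 0.022, -0.019, 0.047], [0.014, -0.198, -0.98, 1.654], [0.0, 0.0, 0.0, 1.0]] [[436.03484871968953, 0.0, 333.72752783440217], [0.0, 436.03484871968953, 194.11923111831294], [0.0, 0.0, 1.0]]
scene [[0.374, 0.787, -0.491, 1.122], [0.928, -0.319, 0.195, -0.188], [-0.004, -0.528, -0.849, 1.075], [0.0, 0.0, 0.0, 1.0]] [[380.05174979666066, 0.0, 323.73095972018166], [0.0, 380.05174979666066, 204.06129190364646], [0.0, 0.0, 1.0]]
{'clock': 0.1, 'joint_pos': array([-1.24064297e+00,  3.13889420e-01,  4.50713023e-02,  1.30357877e+00,
        2.08758754e-05,  1.43123380e+00]), 'qvel': array([ 0.00179559, -0.00108127,  0.00261073, -0.00072205,  0.00152374,
       -0.00041603]), 'tau': array([ 1.35974049e-03, -4.81727886e+01,  2.99242187e+01,  1.28778993e-02,
       -1.61746543e-04, -9.93236853e-06]), 'tcp_pos': array([ 0.26013118, -0.51228255,  0.23050974]), 'orientation': array([-7.97643814e-04,  9.72547099e-01,  2.32704746e-01, -6.57572210e-05]), 'wrist_force': array([0.22679457, 0.80100606, 0.75611527]), 'ft_torque': array([-0.02224575,  0.00183321,  0.02386036]), 'grip_force': 0.0, 'finger_gap': 0.08547208115196335}
```

View pics/top0.png

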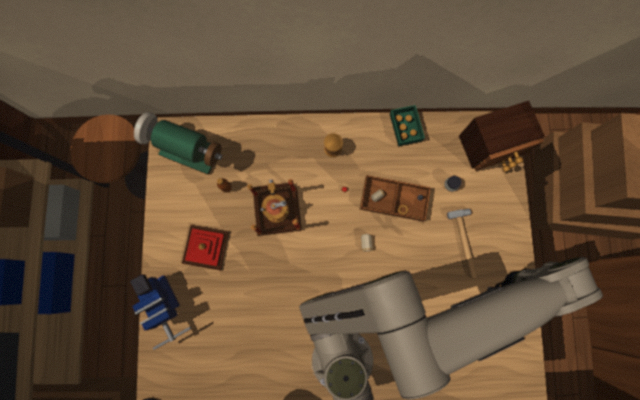

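View pics/scene0.png

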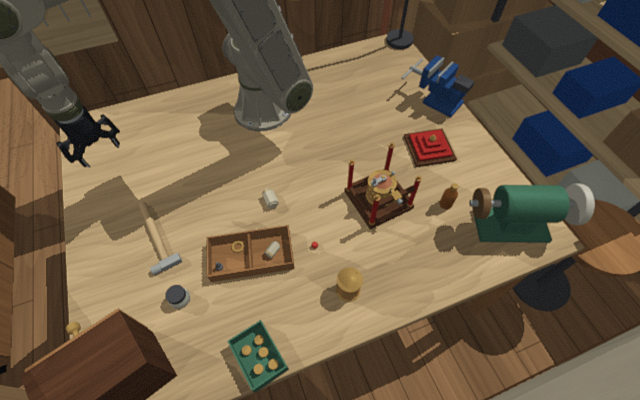

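The top view shows the tray near (397,198) with the knob in it at (378,196). A larger decoy stands on the bench at (368,241), and the wheel frame is at (276,208). The scene view agrees, with the knob at (272,250), the frame around (382,190) and the bead at (314,244).

Run:
```python
from h import *
t=load('top');s=load('scene')
for n,u,v,z in [('knob',378,196,.019),('traySpindle',420,198,.03),('wheel',276,208,.13),('bead',345,189,.01),('decoy',368,242,.03),('bottle?',224,185,.1)]:
    print(n,plane(t,u,v,z).round(3),pt(t,u,v).round(3))
for n,u,v,z in [('knob',272,250,.019),('wheel',382,187,.13)]:
    print(n,plane(s,u,v,z).round(3),pt(s,u,v).round(3))
a=t['image'][150:260,230:450]; b=s['image'][130:290,200:430]
A=cv2.resize(a,(800,400),interpolation=3)[:,:,::-1]
B=cv2.resize(b[30:],(800,452),interpolation=3)[:,:,::-1]
cv2.imwrite('pics/crop.png',cv2.resize(np.vstack([A,B]),(563,600)))
```

```text
knob [ 0.6   -0.155  0.019] [ 0.596 -0.152  0.04 ]
traySpindle [ 0.587 -0.314  0.03 ] [ 0.586 -0.313  0.031]
wheel [0.543 0.223 0.13 ] [0.545 0.224 0.119]
bead [ 0.632 -0.029  0.01 ] [ 0.63  -0.029  0.018]
decoy [ 0.424 -0.108  0.03 ] [ 0.424 -0.108  0.034]
bottle? [0.638 0.417 0.1  ] [0.643 0.422 0.078]
knob [ 0.605 -0.153  0.019] [ 0.612 -0.154  0.033]
wheel [0.585 0.214 0.13 ] [0.573 0.223 0.109]
```

View pics/crop.png

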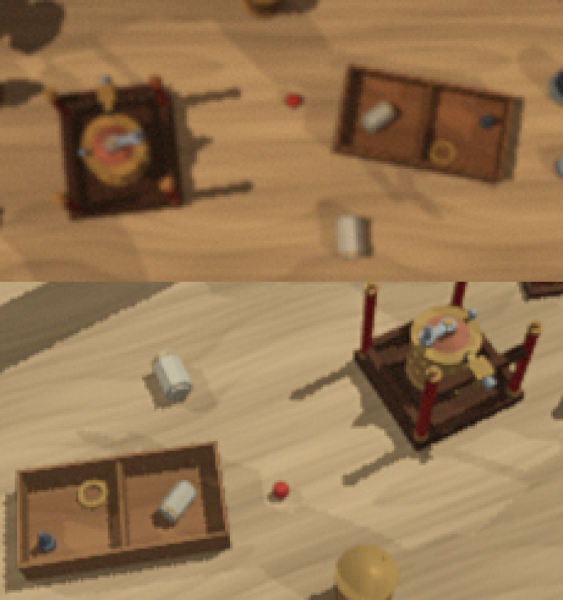

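Emit:
{"api": "step_arm", "payload": {"deltas": [[30,30,20,0,0,8,1],[30,30,20,0,0,8,1],[30,30,20,0,0,8,1],[30,30,20,0,0,8,1],[30,30,20,0,0,8,1]]}}

```text
clock: 0.6
tcp_pos: [0.4111, -0.3613, 0.3318]
orientation: [-0.0, 0.833, 0.554, -0.0]
wrist_force: [1.4, -0.1, -0.3]
finger_gap: 0.0854
grip_force: 0.0
```

Emit:
{"api": "step_arm", "payload": {"deltas": [[30,30,10,0,0,8,1],[30,30,10,0,0,8,1],[30,30,0,0,0,8,1],[30,30,0,0,0,8,1],[30,30,0,0,0,8,1]]}}

```text
clock: 1.1
tcp_pos: [0.5613, -0.2112, 0.351]
orientation: [-0.0, 0.593, 0.805, -0.0]
wrist_force: [0.5, -0.7, 0.4]
finger_gap: 0.0853
grip_force: 0.0
```

Emit:
{"api": "step_arm", "payload": {"deltas": [[20,20,0,0,0,8,1],[0,20,0,0,0,8,1],[0,0,0,0,0,0,1]]}}

```text
clock: 1.4
tcp_pos: [0.5807, -0.1701, 0.3507]
orientation: [-0.001, 0.475, 0.88, 0.0]
wrist_force: [-0.6, 0.2, -0.5]
finger_gap: 0.0855
grip_force: 0.0
```

Run:
```python
from h import *
c=grab('wrist','w1'); s=get_state()
print({k:np.round(v,3) for k,v in s.items()}); print(c['world_from_camera'].round(3),c['K'][0])
```

```text
{'clock': np.float64(1.45), 'joint_pos': array([-0.42 ,  0.385,  0.439,  1.626, -0.   ,  0.576]), 'qvel': array([-0.036, -0.004,  0.002, -0.005, -0.007,  0.022]), 'tau': array([  1.159, -51.583,  29.485,   0.084,   0.118,  -0.241]), 'tcp_pos': array([ 0.58 , -0.172,  0.351]), 'orientation': array([-0.001,  0.477,  0.879, -0.   ]), 'wrist_force': array([ 0.017, -0.225, -0.064]), 'ft_torque': array([-0.039, -0.046, -0.019]), 'grip_force': np.float64(0.0), 'finger_gap': np.float64(0.085)}
[[ 0.836  0.525  0.156  0.541]
 [ 0.548 -0.801 -0.24  -0.109]
 [-0.001  0.287 -0.958  0.493]
 [ 0.     0.     0.     1.   ]] [295.7394057    0.         319.83514852]
```

View pics/w1.png

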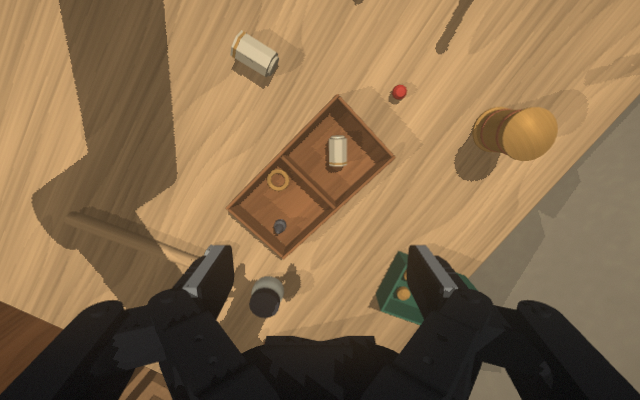

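The wrist view shows the tray, with the knob at (338,151) lying along the image's vertical and the band apparently at its lower end, near (338,166). Ring, spindle tip and decoy are visible too.

Run:
```python
from h import *
c=load('wrist'); im=c['image'].astype(int)
x0,y0,x1,y1=322,128,356,176
sub=im[y0:y1,x0:x1]; hsv=cv2.cvtColor(sub.astype(np.uint8),cv2.COLOR_RGB2HSV)
P=cloud(c)[y0:y1,x0:x1]
print('z top', np.percentile(P[...,2],[1,50,95,99]).round(4))
m=(hsv[...,1]<115)&(hsv[...,2]>90)
for r in range(0,48,2): print(y0+r,''.join('#' if v else '.' for v in m[r]), hsv[r,16])
n,l,st,ce=cv2.connectedComponentsWithStats(m.astype(np.uint8)); k=1+np.argmax(st[1:,4]); mm=l==k
v,u=np.nonzero(mm); print(st[k])
pts=np.array([plane(c,a+x0,b+y0,.024)[:2] for a,b in zip(u,v)]); 
r=cv2.minAreaRect((pts*1000).astype(np.float32)); print(r, cv2.boxPoints(r))
sel=mm&(P[...,2]>.025); print('cloud mean',P[sel].mean(0),np.percentile(P[mm][:,2],[5,50,95]))
big=cv2.resize(c['image'][90:270,220:400],(600,600),interpolation=3)
cv2.imwrite('pics/kn.png',big[:,:,::-1])
```

```text
z top [0.003  0.0055 0.0333 0.0342]
128 .................................. [ 13 147 144]
130 .................................. [ 14 149 137]
132 .................................. [ 13 148 141]
134 .................................. [ 13 148 131]
136 .........##############........... [ 19  71 159]
138 .......##################......... [ 21  58 181]
140 .......##################......... [ 20  68 210]
142 ......###################......... [ 20  67 212]
144 ......###################......... [ 19  69 214]
146 ......###################......... [ 19  68 214]
148 .......##################......... [ 19  68 214]
150 .......##################......... [ 20  67 212]
152 .......##################......... [ 20  67 212]
154 .......##################......... [ 19  68 211]
156 .......##################......... [ 19  67 212]
158 .......##################......... [ 20  70 211]
160 .......##################......... [ 20  69 211]
162 ........###############........... [ 19  85 207]
164 .......####..........####......... [ 17 134 190]
166 .........############............. [ 16  95 150]
168 .................................. [ 14 147  99]
170 .................................. [ 14 143 100]
172 .................................. [ 13 148 157]
174 .................................. [ 13 151 150]
[  6   7  19  28 490]
((599.469482421875, -149.44508361816406), (28.449954986572266, 43.03040313720703), 34.706695556640625) [[ 575.5252  -139.85727]
 [ 600.0257  -175.2316 ]
 [ 623.41376 -159.0329 ]
 [ 598.91327 -123.65857]]
cloud mean [ 0.59914161 -0.14926361  0.03262899] [0.02369182 0.03066386 0.03384445]
```

View pics/kn.png

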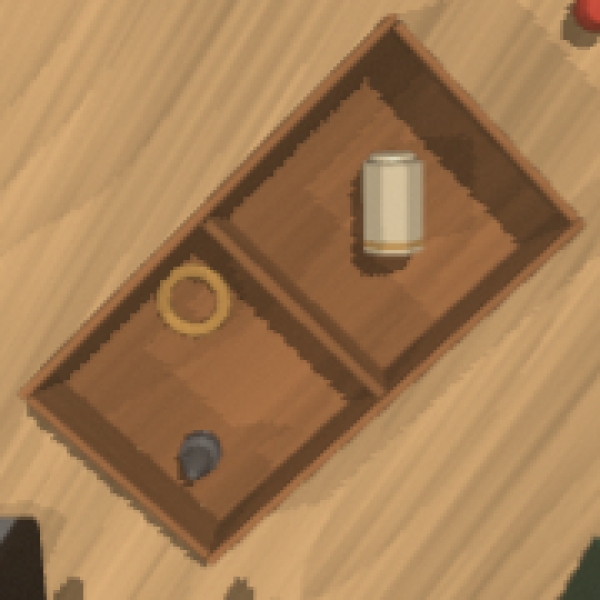

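Run:
```python
from h import *
import workcell; print(workcell.grasp_offset if hasattr(workcell,'grasp_offset') else [n for n in dir(workcell) if n[0]!='_'])
c=load('wrist')
for u,v in [(392,15),(583,225),(385,392),(205,228),(22,397),(208,560)]:
    print(plane(c,220+u*.3,90+v*.3,.045).round(3))
print(get_state()['tcp_pos'])
```

```text
0.0187
[ 0.554 -0.083  0.045]
[ 0.678 -0.11   0.045]
[ 0.648 -0.227  0.045]
[ 0.534 -0.206  0.045]
[ 0.503 -0.325  0.045]
[ 0.623 -0.351  0.045]
[ 0.58044964 -0.17150913  0.350846  ]
```

Emit:
{"api": "step_arm", "payload": {"deltas": [[8,13,-50,0,0,1.7,0.2],[8,13,-50,0,0,0,0.2],[0,0,-50,0,0,0,0.2],[0,0,-50,0,0,0,0.2],[0,0,-40,0,0,0,0.2]], "newtons": 40}}

```text
clock: 1.95
tcp_pos: [0.5939, -0.1485, 0.1127]
orientation: [-0.001, 0.466, 0.885, -0.0]
wrist_force: [-0.8, 0.4, 0.2]
finger_gap: 0.051
grip_force: 0.0
```

Emit:
{"api": "step_arm", "payload": {"deltas": [[0,0,0,0,0,0,0.2],[0,0,-30,0,0,0,0.2],[0,0,-30,0,0,0,0.2],[0,0,0,0,0,0,0.2]]}}

```text
clock: 2.35
tcp_pos: [0.5938, -0.1482, 0.0542]
orientation: [-0.002, 0.466, 0.885, -0.0]
wrist_force: [-0.3, 0.0, -1.2]
finger_gap: 0.0512
grip_force: 0.0
```

Emit:
{"api": "step_arm", "payload": {"deltas": [[2.5,3,-25,0,0,0,0.2],[0,0,-25,0,0,0,0.2],[0,0,0,0,0,0,0.2]]}}

```text
clock: 2.65
tcp_pos: [0.5973, -0.1451, 0.0055]
orientation: [-0.001, 0.465, 0.885, -0.0]
wrist_force: [-0.5, 0.2, -0.4]
finger_gap: 0.0511
grip_force: 0.0
```

Emit:
{"api": "step_arm", "payload": {"deltas": [[0,0,0,0,0,0,-1],[0,0,0,0,0,0,-1],[0,0,0,0,0,0,-1],[0,0,0,0,0,0,-1],[0,0,0,0,0,0,-1]]}}

```text
clock: 3.15
tcp_pos: [0.6, -0.1459, 0.0086]
orientation: [0.002, 0.465, 0.885, 0.0]
wrist_force: [-0.6, -1.0, 6.1]
finger_gap: 0.0268
grip_force: 40.3
```

Emit:
{"api": "step_arm", "payload": {"deltas": [[0,0,10,0,0,0,-1],[0,0,40,0,0,0,-1],[0,0,50,0,0,0,-1],[0,0,50,0,0,0,-1],[0,0,50,0,0,0,-1]]}}

```text
clock: 3.65
tcp_pos: [0.5977, -0.1447, 0.209]
orientation: [0.001, 0.465, 0.885, 0.0]
wrist_force: [1.1, -0.1, -0.3]
finger_gap: 0.027
grip_force: 39.5
```

Emit:
{"api": "step_arm", "payload": {"deltas": [[-8,40,50,0,0,0,-1],[-8,40,50,0,0,0,-1],[-8,40,40,0,0,0,-1],[-8,40,10,0,0,0,-1],[-8,40,0,0,0,0,-1]]}}

```text
clock: 4.15
tcp_pos: [0.563, 0.0333, 0.3324]
orientation: [0.003, 0.465, 0.885, 0.001]
wrist_force: [0.4, 0.1, -1.1]
finger_gap: 0.027
grip_force: 39.5
```

Emit:
{"api": "step_arm", "payload": {"deltas": [[-8,40,0,0,0,0,-1],[-8,40,0,0,0,0,-1],[-8,40,0,0,0,0,-1],[-8,40,0,0,0,0,-1],[-8,40,0,0,0,0,-1]]}}

```text
clock: 4.65
tcp_pos: [0.5218, 0.2336, 0.3296]
orientation: [0.001, 0.465, 0.885, 0.001]
wrist_force: [0.4, 0.8, 0.2]
finger_gap: 0.0272
grip_force: 39.5
```

Run:
```python
from h import *
c=grab('wrist','w2'); s=get_state()
print({k:np.round(v,3) for k,v in s.items()})
```

```text
{'clock': np.float64(4.7), 'joint_pos': array([0.288, 0.303, 0.27 , 1.537, 0.004, 1.25 ]), 'qvel': array([-0.064, -0.011, -0.024,  0.009, -0.031, -0.133]), 'tau': array([ -3.608, -47.19 ,  29.142,   0.299,  -1.248,   0.142]), 'tcp_pos': array([0.52 , 0.239, 0.329]), 'orientation': array([-0.001,  0.463,  0.887,  0.002]), 'wrist_force': array([-1.125,  2.575, -0.335]), 'ft_torque': array([0.13 , 0.084, 0.024]), 'grip_force': np.float64(39.542), 'finger_gap': np.float64(0.027)}
```

View pics/w2.png

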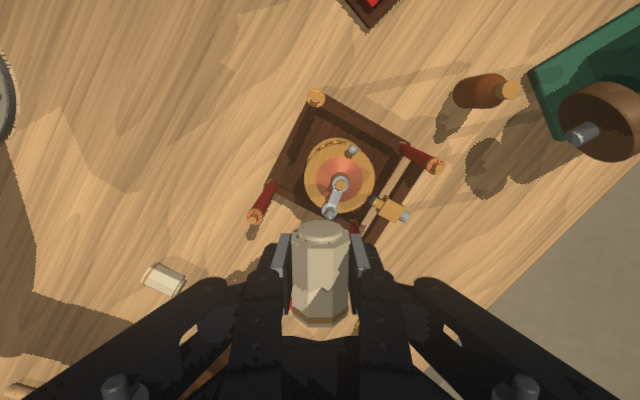

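The wrist view shows the knob firmly held, with its band end toward the camera's bottom. The hub is at about (340,186), the pin tip at (329,212) and the stud at (352,150). Post tops are at (316,97), (258,214) and (435,166).

Run:
```python
from h import *
c=grab('wrist'); c=grab('wrist')
big=cv2.resize(c['image'][75:255,230:450],(800,654),interpolation=3)[:600]
cv2.imwrite('pics/wh.png',big[:,:,::-1]); s=get_state(); print(s['tcp_pos'],s['orientation'],s['qvel'].round(3))
```

```text
[0.52154563 0.23430432 0.32921862] [2.81501434e-04 4.62753625e-01 8.86486820e-01 3.48866836e-04] [-0.052 -0.002 -0.01  -0.007 -0.016 -0.014]
```

View pics/wh.png

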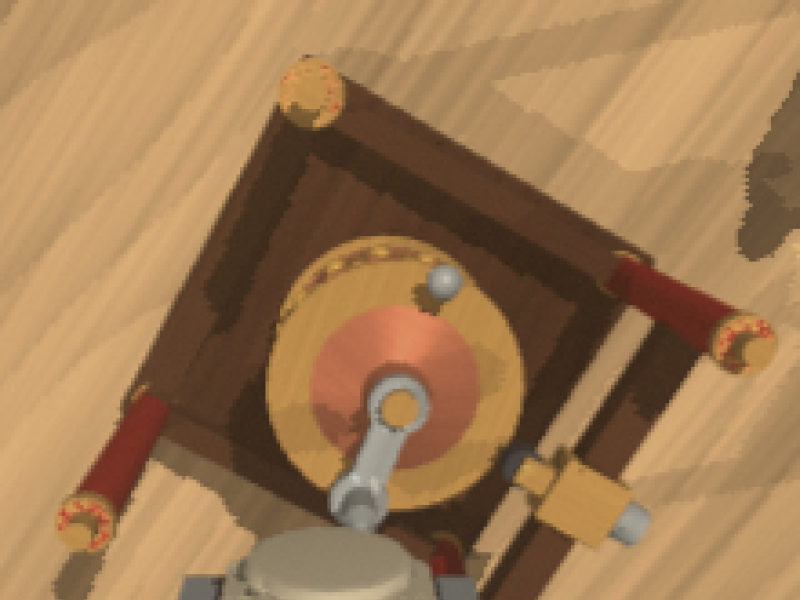

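The zoomed crop shows the stud at (444,282), hub at (400,408), crank boss at (358,498) and three post tops at (312,92), (742,343) and (85,523).

Run:
```python
from h import *
c=load('wrist'); f=lambda u,v,z: plane(c,230+u/3.636,75+v/3.636,z)
A=f(312,90,.175);B=f(745,343,.175);C=f(85,523,.175)
print('posts',A,B,C,np.linalg.norm(A-B),np.linalg.norm(A-C))
ctr=(B+C)/2; print('axis',ctr, 'fx yaw',np.degrees(np.arctan2(*(B-A)[1::-1])),'from AC',np.degrees(np.arctan2(*(A-C)[1::-1]))-90)
st=f(444,282,.118); hub=f(400,408,.135); pin=f(358,498,.130)
for n,p in(('stud',st),('hub',hub),('pin',pin)):
    d=p-ctr; print(n,p.round(4),np.hypot(d[0],d[1]).round(4),np.degrees(np.arctan2(d[1],d[0])).round(1))
print(pt(c,230+312/3.636,75+92/3.636),pt(c,230+400/3.636,75+408/3.636),pt(c,230+444/3.636,75+282/3.636))
```

```text
posts [0.47329397 0.29801329 0.175     ] [0.61166114 0.31198915 0.175     ] [0.48780772 0.15932839 0.175     ] 0.139071196910365 0.13944228214079815
axis [0.54973443 0.23565877 0.175     ] fx yaw 5.767633993576676 from AC 5.974410047905806
stud [0.5423 0.2738 0.118 ] 0.0389 101.1
hub [0.5521 0.2338 0.135 ] 0.003 -38.6
pin [0.5601 0.1992 0.13  ] 0.0379 -74.1
[0.47359055 0.29759902 0.1756558 ] [0.55244896 0.23347237 0.13327827] [0.54117831 0.27418284 0.12404959]
```

Run:
```python
from h import *
s=get_state(); print(s['joint_pos'].round(4),s['tcp_pos'].round(4))
S=[((-1.24064,.31389,.04507),(.26013,-.51228,.23051)),((-.420,.385,.439),(.580,-.172,.351)),(s['joint_pos'][:3],s['tcp_pos'])]
A=[];b=[]
for q,p in S:
    c,n=np.cos(q[0]),np.sin(q[0]); r=c*p[0]+n*p[1]; lat=-n*p[0]+c*p[1]; print('lat',lat)
    e=q[1]-q[2]
    A+=[[np.sin(q[1]),np.cos(e),1,0],[np.cos(q[1]),-np.sin(e),0,1]]; b+=[r,p[2]]
x,res,rk,sv=np.linalg.lstsq(np.array(A),np.array(b),rcond=None); print(x,res,sv,np.array(A)@x-b)
```

```text
[2.8180e-01 3.0280e-01 2.6920e-01 1.5363e+00 1.0000e-04 1.2440e+00] [0.5215 0.2343 0.3292]
lat 0.08000429195956385
lat 0.07944976504083365
lat 0.08003461618247745
[ 0.38043072  0.40422292  0.05456606 -0.02256443] [9.59155327e-05] [2.59306436 2.29029309 0.16932682 0.04362573] [-0.00721096  0.00140915  0.00134762  0.0008356   0.00586333 -0.00224475]
```

Emit:
{"api": "step_arm", "payload": {"deltas": [[5,-40,0,0,0,-8.5,-1],[5,-40,0,0,0,-8.5,-1],[5,-40,0,0,0,-8.5,-1],[5,-40,0,0,0,-8.5,-1],[0,-40,0,0,0,-8.5,-1]]}}

```text
clock: 5.3
tcp_pos: [0.5427, 0.0293, 0.3288]
orientation: [0.0, 0.756, 0.654, 0.0]
wrist_force: [1.0, -0.4, -0.8]
finger_gap: 0.0269
grip_force: 39.5
```

Emit:
{"api": "step_arm", "payload": {"deltas": [[0,0,0,8.4,-1.2,0,-1],[0,0,0,8.4,-1.2,0,-1],[0,0,0,8.4,-1.2,0,-1],[0,0,0,8.4,-1.2,0,-1],[0,0,0,8.4,-1.2,0,-1]]}}

```text
clock: 5.8
tcp_pos: [0.543, 0.0302, 0.3303]
orientation: [-0.235, 0.703, 0.611, 0.277]
wrist_force: [-0.4, 0.3, -1.6]
finger_gap: 0.0272
grip_force: 39.6
```

Emit:
{"api": "step_arm", "payload": {"deltas": [[0,0,0,8.4,-1.2,0,-1],[0,0,0,8.4,-1.2,0,-1],[0,0,0,8.4,-1.2,0,-1],[0,0,0,0,0,0,-1]]}}

```text
clock: 6.2
tcp_pos: [0.5424, 0.029, 0.3224]
orientation: [-0.37, 0.628, 0.539, 0.422]
wrist_force: [-0.4, -0.1, -1.3]
finger_gap: 0.0273
grip_force: 39.6
```

```bash
cat > st.py <<'E'
from h import *
from scipy.spatial.transform import Rotation as R
s=get_state(); q=s['orientation']; M=R.from_quat(q,scalar_first=True).as_matrix()
print(s['clock'],'q',s['joint_pos'].round(4).tolist(),'tcp',s['tcp_pos'].round(4),'F',s['wrist_force'].round(1))
print('tool x',M[:,0].round(3),'y',M[:,1].round(3),'z',M[:,2].round(3),'gap',s['finger_gap'])
open('log.txt','a').write(repr((s['joint_pos'].tolist(),s['tcp_pos'].tolist(),M.tolist()))+'\n')
E
python3 st.py
```

```text
6.2 q [-0.5996, 0.5538, 0.0566, 1.9108, 0.9843, 0.6545] tcp [0.5424 0.029  0.3224] F [-0.4 -0.1 -1.3]
tool x [0.062 0.365 0.929] y [ 0.989 -0.145 -0.01 ] z [ 0.131  0.92  -0.371] gap 0.027309493117664774
```

```bash
cat > kin.py <<'E'
import numpy as np
from scipy.optimize import least_squares
L=.300;D4=.08
def fk(q,x):
    q=np.asarray(q,float); P=q[1]-q[2]+q[3]; e=q[1]-q[2]
    f=np.array([np.cos(q[0]),np.sin(q[0]),0]); l=np.array([-f[1],f[0],0]); k=np.array([0,0,1.])
    p=np.cos(P)*f-np.sin(P)*k; n=np.sin(P)*f+np.cos(P)*k
    t=np.cos(q[4])*p+np.sin(q[4])*l
    ua=np.sin(q[1])*f+np.cos(q[1])*k; ub=np.cos(q[1])*f-np.sin(q[1])*k
    fa=np.cos(e)*f-np.sin(e)*k; fb=np.sin(e)*f+np.cos(e)*k
    return x[4]*k+x[0]*ua+x[1]*ub+x[2]*fa+x[3]*fb+x[5]*n+x[6]*l+x[7]*t, t
S=[((-1.24064,.31389,.04507,1.30358,0),(.26013,-.51228,.23051)),((-.42,.385,.439,1.626,0),(.5803,-.1715,.351)),((.2818,.3028,.2692,1.5363,0),(.5215,.2343,.3292))]
def fit():
    D=list(S)
    for ln in open('log.txt'):
        a=eval(ln); D.append((a[0],a[1]))
    x0=np.array([.4,0,.4,0,.25,.05,.08,.3]); w=np.array([.01,.1,.01,.1,.02,.02,1,1])
    g=lambda x: np.r_[np.concatenate([(fk(q,x)[0]-p)*100 for q,p in D]),w*(x-x0)]
    r=least_squares(g,x0); return r.x,(r.fun[:-8].reshape(-1,3)*10).round(1)
def ik(x,p,psi,q0=None,n=200):
    psi=np.radians(psi); t=np.array([np.cos(psi),np.sin(psi),0])
    lo=np.array([-2.7,-.8,-1.0,-2.15,-1.42]); hi=np.array([2.7,1.65,1.22,2.3,1.46]); rng=np.random.default_rng(0); out=[]
    for i in range(n):
        r=least_squares(lambda q: np.r_[(fk(q,x)[0]-p)*10,fk(q,x)[1]-t],rng.uniform(lo,hi),bounds=(lo,hi))
        if r.cost<1e-6 and not any(np.abs(r.x-o).max()<.05 for o in out): out.append(r.x)
    return out
E
python3 - <<'E'
from kin import *
x,r=fit(); print(x.round(4)); print(r)
for psi in (76,82,88,95):
    u=np.array([np.cos(np.radians(psi)),np.sin(np.radians(psi)),0])
    print(psi,[o.round(2) for o in ik(x,np.array([.5601,.1987,.157])+.0104*u,psi,n=60)])
pin=np.array([.5518,.2337,.157])+.036*np.array([-np.cos(.6+.1),-np.sin(.6+.1),0])
for psi in (0,6,12,20): print(psi,[o.round(2) for o in ik(x,pin,psi,n=60)])
E
```

```text
[ 0.1871  0.1621  0.4215 -0.0275  0.5469 -0.0509  0.0791  0.3047]
[[-3.9  8.5  1.2]
 [-7.9  2.5 -0.9]
 [13.9  3.   1.6]
 [ 4.   0.7 -1.9]]
76 []
82 []
88 []
95 []
0 [array([ 0.5 ,  0.53, -0.83, -1.37, -0.5 ])]
6 [array([ 0.4 ,  0.52, -0.89, -1.41, -0.29])]
12 [array([ 0.28,  0.52, -0.93, -1.45, -0.07])]
20 [array([ 0.11,  0.51, -0.96, -1.47,  0.24])]
```

```bash
sed -i 's/+x\[7\]\*t, t/+x[7]*t+x[8]*p, t/; s/.08,.3\])/.08,.3,.1])/; s/.02,.02,1,1\])/.02,.02,1,1,.05])/; s/:-8\]/:-9]/' kin.py
cat > try.py <<'E'
from kin import *
x,r=fit(); print(x.round(4)); print(r)
for psi in (70,76,82,88,95):
    u=np.array([np.cos(np.radians(psi)),np.sin(np.radians(psi)),0])
    print(psi,[o.round(2) for o in ik(x,np.array([.5601,.1987,.157])+.0104*u,psi,n=60)])
for b in (.6,.9):
  pin=np.array([.5518,.2337,.157])+.036*np.array([-np.cos(b+.1),-np.sin(b+.1),0])
  for psi in (0,6,12,20): print(b,psi,[o.round(2) for o in ik(x,pin,psi,n=60)])
E
python3 try.py
```

```text
[ 5.163e-01  1.000e-04  4.102e-01  5.610e-02  2.344e-01 -3.000e-04
  8.000e-02  3.002e-01  1.399e-01]
[[ 0.   0.  -0.1]
 [ 0.  -0.  -0.1]
 [-0.  -0.   0.2]
 [-0.   0.  -0. ]]
70 []
76 []
82 [array([-0.32,  1.02, -0.12,  2.  ,  1.39])]
88 [array([-0.31,  1.05, -0.03,  2.06,  1.3 ])]
95 [array([-0.29,  1.09,  0.09,  2.14,  1.2 ])]
0.6 0 []
0.6 6 []
0.6 12 []
0.6 20 []
0.9 0 []
0.9 6 []
0.9 12 []
0.9 20 []
```

```bash
python3 - <<'E'
from kin import *
from h import *
t=load('top'); print('housing',plane(t,333,143,.09).round(3))
x,_=fit()
for psi in (86,90,95):
    u=np.array([np.cos(np.radians(psi)),np.sin(np.radians(psi)),0])
    tc=np.array([.5601,.1987,.157])+.0104*u
    for y in (0,-.10):
      for z in (0,.05):
        o=ik(x,tc+u*y+[0,0,z],psi,n=40)
        for q in o:
            f=np.array([np.cos(q[0]),np.sin(q[0]),0]);l=np.array([-f[1],f[0],0]);P=q[1]-q[2]+q[3]
            j5=tc+u*y+[0,0,z]-.3*u; p=np.cos(P)*f-np.sin(P)*np.array([0,0,1]); w=j5-.14*p
            print(psi,y,z,q.round(2),'j5pt',j5.round(3),'j4',w.round(3),'elbowend',(w-.08*l).round(3))
E
python3 st.py
```

```text
housing [0.793 0.014 0.09 ]
86 0 0 [-0.31  1.04 -0.06  2.04  1.33] j5pt [ 0.54  -0.09   0.157] j4 [ 0.673 -0.133  0.157] elbowend [ 0.649 -0.209  0.157]
86 0 0.05 [-0.31  0.96 -0.07  2.11  1.33] j5pt [ 0.54  -0.09   0.207] j4 [ 0.673 -0.133  0.207] elbowend [ 0.649 -0.209  0.207]
86 -0.1 0 [-0.48  1.06  0.    2.08  1.16] j5pt [ 0.533 -0.19   0.157] j4 [ 0.657 -0.255  0.157] elbowend [ 0.62  -0.326  0.157]
86 -0.1 0.05 [-0.48  0.98 -0.01  2.15  1.16] j5pt [ 0.533 -0.19   0.207] j4 [ 0.657 -0.255  0.207] elbowend [ 0.62  -0.326  0.207]
90 0 0 [-0.3   1.06  0.01  2.09  1.27] j5pt [ 0.56  -0.091  0.157] j4 [ 0.694 -0.133  0.157] elbowend [ 0.67  -0.209  0.157]
90 0 0.05 [-0.3   0.99 -0.01  2.15  1.27] j5pt [ 0.56  -0.091  0.207] j4 [ 0.694 -0.133  0.207] elbowend [ 0.67  -0.209  0.207]
90 -0.1 0 [-0.46  1.09  0.09  2.14  1.11] j5pt [ 0.56  -0.191  0.157] j4 [ 0.685 -0.254  0.157] elbowend [ 0.649 -0.325  0.157]
90 -0.1 0.05 [-0.46  1.02  0.08  2.2   1.11] j5pt [ 0.56  -0.191  0.207] j4 [ 0.685 -0.254  0.207] elbowend [ 0.649 -0.325  0.207]
95 0 0 [-0.29  1.09  0.09  2.14  1.2 ] j5pt [ 0.585 -0.09   0.157] j4 [ 0.72  -0.13   0.157] elbowend [ 0.697 -0.206  0.157]
95 0 0.05 [-0.29  1.02  0.08  2.2   1.2 ] j5pt [ 0.585 -0.09   0.207] j4 [ 0.72  -0.13   0.207] elbowend [ 0.697 -0.206  0.207]
95 -0.1 0 [-0.44  1.14  0.21  2.21  1.05] j5pt [ 0.594 -0.189  0.157] j4 [ 0.721 -0.249  0.157] elbowend [ 0.687 -0.321  0.157]
95 -0.1 0.05 [-0.44  1.06  0.19  2.27  1.05] j5pt [ 0.594 -0.189  0.207] j4 [ 0.721 -0.249  0.207] elbowend [ 0.687 -0.321  0.207]
6.2 q [-0.5996, 0.5538, 0.0566, 1.9108, 0.9843, 0.6545] tcp [0.5424 0.029  0.3224] F [-0.4 -0.1 -1.3]
tool x [0.062 0.365 0.929] y [ 0.989 -0.145 -0.01 ] z [ 0.131  0.92  -0.371] gap 0.027309493117664774
```

Emit:
{"api": "step_arm", "payload": {"deltas": [[3,0,-40,0,0,0,-1],[3,0,-40,0,0,3,-1],[3,0,-30,7.2,-1,3,-1],[3,0,0,7.2,-1,0,-1],[3,0,0,7.2,-1,0,-1]]}}

```text
clock: 6.7
tcp_pos: [0.5582, 0.0316, 0.2201]
orientation: [-0.476, 0.502, 0.503, 0.518]
wrist_force: [-0.6, 1.5, 0.0]
finger_gap: 0.0276
grip_force: 39.6
```

Emit:
{"api": "step_arm", "payload": {"deltas": [[0,0,0,0,0,0,-1],[0,0,0,0,0,0,-1]]}}

```text
clock: 6.9
tcp_pos: [0.5575, 0.0322, 0.2182]
orientation: [-0.477, 0.505, 0.502, 0.516]
wrist_force: [0.5, -0.3, -0.5]
finger_gap: 0.027
grip_force: 39.6
```

```bash
python3 st.py
```

```text
6.9 q [-0.5889, 1.0133, 0.1275, 2.2311, 1.024, -0.0157] tcp [0.5575 0.0322 0.2182] F [ 0.5 -0.3 -0.5]
tool x [-0.036  0.014  0.999] y [ 0.998 -0.042  0.037] z [ 0.042  0.999 -0.013] gap 0.027001597429993345
```

Emit:
{"api": "step_arm", "payload": {"deltas": [[1,45,-5,0.8,2.1,0,-1],[1,45,-5,0,0,0,-1],[1,45,-5,0,0,0,-1],[0,42,-3,0,0,0,-1],[0,0,0,0,0,0,-1]]}}

```text
clock: 7.4
tcp_pos: [0.5587, 0.2143, 0.2062]
orientation: [-0.488, 0.506, 0.494, 0.511]
wrist_force: [-0.7, 0.1, 0.1]
finger_gap: 0.027
grip_force: 39.6
```

Emit:
{"api": "step_arm", "payload": {"deltas": [[0,0,0,0,0,0,-1],[0,0,0,0,0,0,-1],[0,0,0,0,0,0,-1]]}}

```text
clock: 7.7
tcp_pos: [0.5615, 0.2077, 0.2026]
orientation: [-0.487, 0.509, 0.489, 0.513]
wrist_force: [-0.1, -0.3, -0.1]
finger_gap: 0.0271
grip_force: 39.6
```

```bash
python3 st.py
python3 - <<'E'
from h import *
s=grab('scene'); t=grab('top')
b=cv2.resize(s['image'][120:220,320:450],(780,600),interpolation=3); 
a=cv2.resize(t['image'][160:250,240:330],(600,600),interpolation=3)
w=grab('wrist')
cv2.imwrite('pics/c3.png',cv2.resize(np.hstack([b,a]),(800,348))[:,:,::-1])
E
```

```text
7.7 q [-0.3113, 0.9787, -0.0471, 2.1223, 1.3053, -0.0121] tcp [0.5615 0.2077 0.2026] F [-0.1 -0.3 -0.1]
tool x [-0.006 -0.001  1.   ] y [ 0.999 -0.046  0.006] z [0.046 0.999 0.002] gap 0.02710925936459904
```

View pics/c3.png

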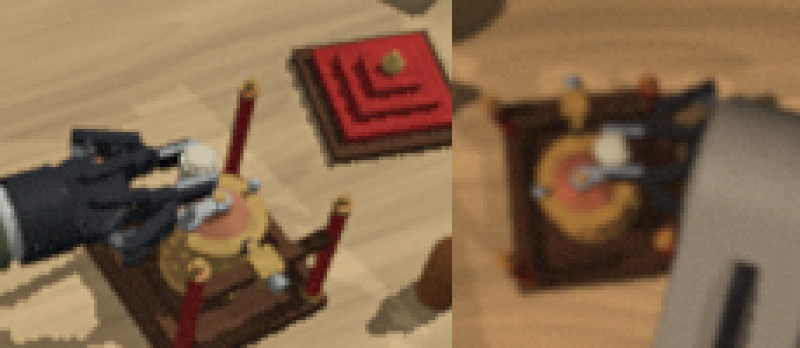

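Both views show the knob held upright above the crank end. In the left half its white top is at about (198,160), in the right half at (614,150). Next I measure its centre in both views.

Run:
```python
from h import *
for n,(x0,y0,x1,y1) in (('scene',(355,150,400,185)),('top',(255,190,300,215))):
    c=load(n); sub=c['image'][y0:y1,x0:x1]; hsv=cv2.cvtColor(sub,cv2.COLOR_RGB2HSV).astype(int); P=cloud(c)[y0:y1,x0:x1]
    m=(hsv[...,1]<80)&(hsv[...,2]>130)&(hsv[...,0]<40)
    for r in range(m.shape[0]): print(y0+r,''.join('#' if v else '.' for v in m[r]))
    k,l,st,ce=cv2.connectedComponentsWithStats(m.astype(np.uint8)); j=1+np.argmax(st[1:,4]); mm=l==j
    print(n,st[j],ce[j]+[x0,y0],'z',np.percentile(P[mm][:,2],[5,50,95]).round(3),'mean',P[mm].mean(0).round(4))
    top=mm&(P[...,2]>.217); print('top pts',top.sum(),P[top].mean(0) if top.any() else'', 'planec',plane(c,*(ce[j]+[x0,y0]),.2216))
```

```text
150 .............................................
151 .............................................
152 .............................................
153 .............................................
154 .............................................
155 .............................................
156 .............................................
157 .............................................
158 .............................................
159 .............................................
160 ...................####......................
161 ....................####.....................
162 ..................########...................
163 ..................#########..................
164 .................###########.................
165 .................###########.................
166 .................###########.................
167 .................###########.................
168 ..................#########..................
169 ....................########.................
170 .......................#...#.........##......
171 ....................................####.....

[... 1578 characters left out ...]
.............
205 .............................................
206 .............................................
207 .............................................
208 .............................................
209 .............................................
210 .............................................
211 .............................................
212 .............................................
213 .............................................
214 .............................................
top [22  4  8 10 59] [280.62711864 198.47457627] z [0.209 0.216 0.223] mean [0.5603 0.1971 0.2165]
top pts 26 [0.55873627 0.19576194 0.21998964] planec [0.5593101  0.19658559 0.2216    ]
```

Emit:
{"api": "step_arm", "payload": {"deltas": [[-1,1.5,-10,0,0,0,-1],[0,0,-10,0,0,0,-1],[0,0,-5,0,0,0,-1],[0,0,-5,0,0,0,-1]]}}

```text
clock: 8.25
tcp_pos: [0.5599, 0.2104, 0.1695]
orientation: [-0.49, 0.51, 0.488, 0.512]
wrist_force: [1.1, -0.6, 0.6]
finger_gap: 0.0272
grip_force: 39.8
```

Emit:
{"api": "step_arm", "payload": {"deltas": [[0,0,-3,0,0,0,-1],[0,0,-3,0,0,0,-1],[0,0,0,0,0,0,-1]]}}

```text
clock: 8.55
tcp_pos: [0.5597, 0.2105, 0.1641]
orientation: [-0.489, 0.51, 0.488, 0.512]
wrist_force: [1.2, -2.7, -2.6]
finger_gap: 0.0272
grip_force: 39.9
```

Emit:
{"api": "step_arm", "payload": {"deltas": [[0,-1,-2,0,0,0,-1],[0,0,-2,0,0,0,-1],[0,0,-1,0,0,0,-1],[0,0,0,0,0,0,-1]]}}

```text
clock: 8.95
tcp_pos: [0.5594, 0.2098, 0.1595]
orientation: [-0.49, 0.51, 0.488, 0.512]
wrist_force: [-0.1, 0.4, 0.3]
finger_gap: 0.027
grip_force: 39.6
```

```bash
python3 st.py
```

```text
8.95 q [-0.3084, 1.0454, -0.0414, 2.0683, 1.3059, -0.0137] tcp [0.5594 0.2098 0.1595] F [-0.1  0.4  0.3]
tool x [-0.001 -0.003  1.   ] y [ 0.999 -0.044  0.001] z [0.044 0.999 0.004] gap 0.027030165814424197
```

Emit:
{"api": "step_arm", "payload": {"deltas": [[0,0,-1.5,0,0,0,-1],[0,0,-1.5,0,0,0,-1],[0,0,0,0,0,0,-1]]}}

```text
clock: 9.25
tcp_pos: [0.5596, 0.2098, 0.1591]
orientation: [-0.49, 0.51, 0.488, 0.511]
wrist_force: [-1.5, 0.9, 15.7]
finger_gap: 0.0268
grip_force: 39.5
```

Emit:
{"api": "step_arm", "payload": {"deltas": [[0,0,1.5,0,0,0,-1],[0,0,0,0,0,0,-1],[0,0,0,0,0,0,0.2],[0,0,0,0,0,0,0.2],[0,0,0,0,0,0,0.2]]}}

```text
clock: 9.75
tcp_pos: [0.5596, 0.2096, 0.1578]
orientation: [-0.489, 0.51, 0.488, 0.512]
wrist_force: [-0.1, 0.3, 0.3]
finger_gap: 0.0516
grip_force: 0.0
```

Emit:
{"api": "step_arm", "payload": {"deltas": [[0,0,0,0,0,0,0.2],[-1,-20,0,0,0,0,0.2],[-1,-30,0,0,0,0,0.2],[-2,-40,0,0,0,0,0.2],[-2,-40,0,0,0,0,0.2]]}}

```text
clock: 10.25
tcp_pos: [0.5532, 0.0788, 0.158]
orientation: [-0.49, 0.509, 0.489, 0.512]
wrist_force: [0.9, 0.4, -0.7]
finger_gap: 0.0511
grip_force: 0.0
```

```bash
python3 st.py
python3 - <<'E'
from h import *
w=grab('wrist')
a=cv2.resize(w['image'][0:400,120:520],(600,600),interpolation=3)
cv2.imwrite('pics/w4.png',a[:,:,::-1])
E
```

```text
10.25 q [-0.5258, 1.0824, 0.0599, 2.1266, 1.0878, -0.0076] tcp [0.5532 0.0788 0.158 ] F [ 0.9  0.4 -0.7]
tool x [-0.001 -0.003  1.   ] y [ 0.999 -0.043  0.001] z [0.043 0.999 0.004] gap 0.051122448459122595
```

View pics/w4.png

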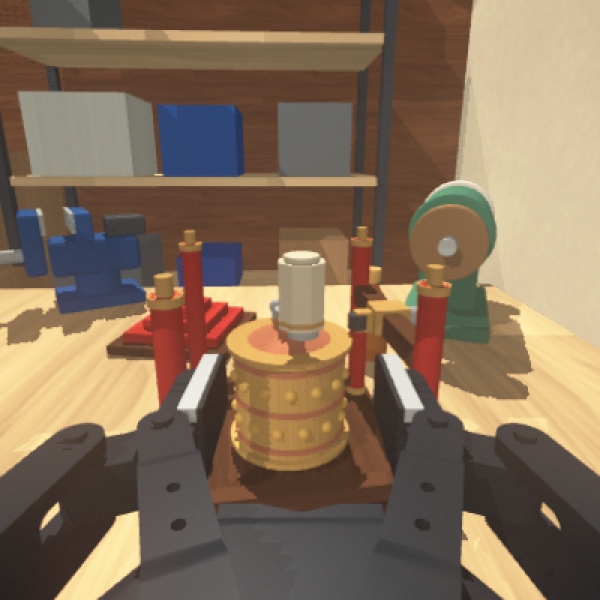

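The knob stands upright on the crank pin at about (302,295) in the crop, band down and against the arm, with nothing disturbed. I'll measure its height while the arm tilts up.

Emit:
{"api": "step_arm", "payload": {"deltas": [[0,0,10,-8.2,0.4,0,0.2],[0,0,15,-8.2,0.4,0,0.2],[0,0,20,-8.2,0.4,0,0.2],[0,0,20,-8.2,0.4,0,0.2],[0,0,20,-8.2,0.4,0,0.2]]}}

```text
clock: 10.8
tcp_pos: [0.5527, 0.0796, 0.2402]
orientation: [-0.302, 0.651, 0.623, 0.313]
wrist_force: [0.4, 0.8, 0.2]
finger_gap: 0.0509
grip_force: 0.0
```

Emit:
{"api": "step_arm", "payload": {"deltas": [[0,0,20,-8.2,0.4,0,0.2],[0,0,20,-8.2,0.4,0,0.2],[0,0,0,-8.2,0.4,0,0.2],[0,0,0,-8.2,0.4,0,0.2],[0,0,0,-8.2,0.4,0,0.2]]}}

```text
clock: 11.3
tcp_pos: [0.5523, 0.0803, 0.2806]
orientation: [-0.066, 0.72, 0.687, 0.064]
wrist_force: [-0.4, 0.2, -1.0]
finger_gap: 0.0509
grip_force: 0.0
```

Emit:
{"api": "step_arm", "payload": {"deltas": [[0,0,0,-8,0.4,0,0.2],[0,0,0,0,0,0,0.2],[0,0,0,0,0,0,0.2]]}}

```text
clock: 11.6
tcp_pos: [0.5517, 0.0817, 0.2786]
orientation: [-0.022, 0.722, 0.691, 0.015]
wrist_force: [0.2, -0.4, -0.3]
finger_gap: 0.0512
grip_force: 0.0
```

```bash
python3 st.py
python3 - <<'E'
from h import *
for n,(x0,y0,x1,y1) in (('wrist',(0,0,640,260)),('scene',(355,150,410,200)),('top',(255,185,300,225))):
    c=grab(n); sub=c['image'][y0:y1,x0:x1]; hsv=cv2.cvtColor(sub,cv2.COLOR_RGB2HSV).astype(int); P=cloud(c)[y0:y1,x0:x1]
    near=np.hypot(P[...,0]-.560,P[...,1]-.198)<.025
    m=near&(P[...,2]>.165)&(P[...,2]<.2)
    print(n,m.sum(),P[m].mean(0).round(4),np.percentile(P[m],[5,50,95],axis=0).round(4).tolist())
    v,u=np.nonzero(m)
    print('plane', plane(c,u.mean()+x0,v.mean()+y0,.175).round(4))
E
```

```text
11.6 q [-0.0252, 0.2753, 0.1082, 1.4141, 0.052, 1.59] tcp [0.5517 0.0817 0.2786] F [ 0.2 -0.4 -0.3]
tool x [0.045 0.998 0.052] y [ 0.999 -0.044 -0.011] z [-0.009  0.052 -0.999] gap 0.05118126078562719
wrist 1188 [0.5588 0.1985 0.1743] [[0.5473, 0.1867, 0.1709], [0.5588, 0.1984, 0.1752], [0.5704, 0.211, 0.177]]
plane [0.5588 0.1984 0.175 ]
scene 77 [0.5635 0.1966 0.1733] [[0.5511, 0.1847, 0.1662], [0.5642, 0.196, 0.1737], [0.5751, 0.2098, 0.1777]]
plane [0.5646 0.1958 0.175 ]
top 59 [0.5577 0.2    0.1744] [[0.5463, 0.1872, 0.1671], [0.5572, 0.2, 0.175], [0.5698, 0.2115, 0.1798]]
plane [0.5576 0.2    0.175 ]
```

Emit:
{"api": "step_arm", "payload": {"deltas": [[4,40,0,-3,-0.5,0,0.2],[3,40,-10,0,0,0,0.2],[0,37,-20,0,0,0,0.2],[0,0,-10,0,0,0,0.2],[0,0,0,0,0,0,0.2]]}}

```text
clock: 12.25
tcp_pos: [0.5581, 0.1966, 0.2364]
orientation: [-0.0, 0.724, 0.69, -0.002]
wrist_force: [-1.2, -1.1, -0.2]
finger_gap: 0.0516
grip_force: 0.0
```

Emit:
{"api": "step_arm", "payload": {"deltas": [[0,0,0,0,0,0,0.2],[0,0,0,0,0,0,0.2]]}}

```text
clock: 12.45
tcp_pos: [0.5598, 0.1959, 0.2398]
orientation: [0.001, 0.724, 0.689, -0.0]
wrist_force: [-0.5, -1.2, 0.7]
finger_gap: 0.0514
grip_force: 0.0
```

```bash
python3 st.py
```

```text
12.45 q [0.2024, 0.3462, 0.1132, 1.3365, -0.0021, 1.8228] tcp [0.5598 0.1959 0.2398] F [-0.5 -1.2  0.7]
tool x [ 0.05   0.999 -0.002] y [ 0.999 -0.05   0.002] z [ 0.002 -0.002 -1.   ] gap 0.051357341753215865
```

Emit:
{"api": "step_arm", "payload": {"deltas": [[0,3,-30,0,0,0,0.2],[0,0,-30,0,0,0,0.2],[0,0,-20,0,0,0,0.2],[0,0,-12,0,0,0,0.2],[0,0,0,0,0,0,0.2]], "newtons": 60}}

```text
clock: 12.95
tcp_pos: [0.5586, 0.1995, 0.146]
orientation: [0.0, 0.724, 0.69, -0.001]
wrist_force: [0.5, 0.3, 0.1]
finger_gap: 0.0513
grip_force: 0.0
```

Emit:
{"api": "step_arm", "payload": {"deltas": [[0,0,0,0,0,0,0.2],[0,0,0,0,0,0,-1],[0,0,0,0,0,0,-1],[0,0,0,0,0,0,-1],[0,0,0,0,0,0,-1]]}}

```text
clock: 13.45
tcp_pos: [0.5602, 0.2006, 0.1486]
orientation: [0.002, 0.724, 0.69, 0.001]
wrist_force: [0.2, -0.9, 6.3]
finger_gap: 0.0267
grip_force: 59.3
```

```bash
python3 st.py
```

```text
13.45 q [0.2103, 0.384, -0.0572, 1.1262, -0.0024, 1.8281] tcp [0.5602 0.2006 0.1486] F [ 0.2 -0.9  6.3]
tool x [ 0.047  0.999 -0.001] y [ 0.999 -0.047  0.004] z [ 0.004 -0.002 -1.   ] gap 0.02672850757668589
```

```bash
cat > arc.py <<'E'
import numpy as np,sys
a0,a1,st=map(float,sys.argv[1:4]); a=np.arange(a0,a1-1e-6,-st); a=np.r_[a]
p=36*np.c_[np.cos(np.radians(a)),np.sin(np.radians(a))]
for i,d in enumerate(np.diff(p,axis=0)): print(a[i+1],d.round(1))
E
python3 arc.py -77 -142 5; echo; python3 arc.py -142 -200 2.5
```

```text
-82.0 [-3.1 -0.6]
-87.0 [-3.1 -0.3]
-92.0 [-3.1 -0. ]
-97.0 [-3.1  0.2]
-102.0 [-3.1  0.5]
-107.0 [-3.   0.8]
-112.0 [-3.  1.]
-117.0 [-2.9  1.3]
-122.0 [-2.7  1.5]
-127.0 [-2.6  1.8]
-132.0 [-2.4  2. ]
-137.0 [-2.2  2.2]
-142.0 [-2.   2.4]

-144.5 [-0.9  1.3]
-147.0 [-0.9  1.3]
-149.5 [-0.8  1.3]
-152.0 [-0.8  1.4]
-154.5 [-0.7  1.4]
-157.0 [-0.6  1.4]
-159.5 [-0.6  1.5]
-162.0 [-0.5  1.5]
-164.5 [-0.5  1.5]
-167.0 [-0.4  1.5]
-169.5 [-0.3  1.5]
-172.0 [-0.3  1.6]
-174.5 [-0.2  1.6]
-177.0 [-0.1  1.6]
-179.5 [-0.   1.6]
-182.0 [0.  1.6]
-184.5 [0.1 1.6]
-187.0 [0.2 1.6]
-189.5 [0.2 1.6]
-192.0 [0.3 1.5]
-194.5 [0.4 1.5]
-197.0 [0.4 1.5]
-199.5 [0.5 1.5]
```

Emit:
{"api": "step_arm", "payload": {"deltas": [[-3.1,-0.6,1,0,0,0,-1],[-3.1,-0.3,0.5,0,0,0,-1],[-3.1,0,0,0,0,0,-1],[-3.1,0.2,0,0,0,0,-1],[-3.1,0.5,0,0,0,0,-1]]}}

```text
clock: 13.95
tcp_pos: [0.5436, 0.2001, 0.1487]
orientation: [0.001, 0.724, 0.69, -0.0]
wrist_force: [1.9, -2.1, 2.5]
finger_gap: 0.0265
grip_force: 59.5
```

Emit:
{"api": "step_arm", "payload": {"deltas": [[-3,0.8,0,0,0,0,-1],[-3,1,0,0,0,0,-1],[-2.9,1.3,0,0,0,0,-1],[0,0,0,0,0,0,-1],[0,0,0,0,0,0,-1]]}}

```text
clock: 14.45
tcp_pos: [0.5341, 0.2038, 0.1487]
orientation: [0.0, 0.723, 0.69, -0.001]
wrist_force: [-2.6, -1.5, 6.5]
finger_gap: 0.0268
grip_force: 59.9
```

```bash
python3 st.py
python3 - <<'E'
from h import *
for n in ('scene','top'):
    c=grab(n); P=cloud(c)
    near=np.hypot(P[...,0]-.5518,P[...,1]-.2337)<.06
    print(n)
    sub=near&(P[...,2]>.112)&(P[...,2]<.128)
    hsv=cv2.cvtColor(c['image'],cv2.COLOR_RGB2HSV).astype(int)
    m=sub&(hsv[...,1]<90)&(hsv[...,2]>90)
    print(P[m].round(3)[:12].tolist())
E
```

```text
14.45 q [0.2248, 0.3435, -0.1166, 1.1111, -0.0014, 1.8422] tcp [0.5341 0.2038 0.1487] F [-2.6 -1.5  6.5]
tool x [ 0.047  0.999 -0.001] y [ 0.999 -0.047 -0.   ] z [-0.    -0.001 -1.   ] gap 0.02677144148840364
scene
[[0.532, 0.236, 0.112], [0.545, 0.228, 0.127], [0.543, 0.251, 0.112], [0.545, 0.22, 0.127], [0.547, 0.249, 0.114], [0.548, 0.216, 0.127], [0.551, 0.221, 0.128], [0.549, 0.248, 0.112], [0.542, 0.192, 0.127], [0.547, 0.21, 0.124], [0.547, 0.213, 0.122], [0.556, 0.225, 0.128]]
top
[]
```

Emit:
{"api": "step_arm", "payload": {"deltas": [[-2.9,0.8,1,0,0,0,-1],[-2.8,1.4,0,0,0,0,-1],[-2.5,1.8,0,0,0,0,-1],[-2.3,2,0,0,0,0,-1],[-2,2.2,0,0,0,0,-1]]}}

```text
clock: 15.05
tcp_pos: [0.5217, 0.2118, 0.1491]
orientation: [0.001, 0.724, 0.69, -0.001]
wrist_force: [1.2, -1.6, 0.1]
finger_gap: 0.027
grip_force: 59.1
```

Emit:
{"api": "step_arm", "payload": {"deltas": [[-0.9,1.3,0,0,0,0,-1],[0,0,0,0,0,0,-1]]}}

```text
clock: 15.25
tcp_pos: [0.5209, 0.2132, 0.1493]
orientation: [0.001, 0.723, 0.69, -0.001]
wrist_force: [-0.5, -0.1, 0.2]
finger_gap: 0.0267
grip_force: 59.2
```

Emit:
{"api": "step_arm", "payload": {"deltas": [[-0.9,1.3,0,0,0,0,-1],[-0.8,1.3,0,0,0,0,-1]]}}

```text
clock: 15.45
tcp_pos: [0.5199, 0.2155, 0.1495]
orientation: [0.001, 0.724, 0.69, -0.0]
wrist_force: [0.9, -0.9, -0.7]
finger_gap: 0.0266
grip_force: 59.2
```

Emit:
{"api": "step_arm", "payload": {"deltas": [[-0.8,1.4,0,0,0,0,-1],[0,0,0,0,0,0,-1]]}}

```text
clock: 15.65
tcp_pos: [0.5188, 0.2172, 0.1495]
orientation: [0.001, 0.723, 0.69, -0.0]
wrist_force: [0.5, 0.5, -0.6]
finger_gap: 0.0268
grip_force: 59.2
```

Emit:
{"api": "step_arm", "payload": {"deltas": [[-0.7,1.4,-1,0,0,0,-1],[0,0,0,0,0,0,-1]]}}

```text
clock: 15.85
tcp_pos: [0.5184, 0.2184, 0.1487]
orientation: [0.001, 0.724, 0.69, -0.0]
wrist_force: [1.5, -0.1, 1.5]
finger_gap: 0.027
grip_force: 59.3
```

Emit:
{"api": "step_arm", "payload": {"deltas": [[-0.6,1.4,0,0,0,0,-1],[0,0,0,0,0,0,-1]]}}

```text
clock: 16.05
tcp_pos: [0.5177, 0.2199, 0.1487]
orientation: [0.001, 0.724, 0.69, -0.0]
wrist_force: [0.9, -0.7, 3.6]
finger_gap: 0.0267
grip_force: 59.5
```

Emit:
{"api": "step_arm", "payload": {"deltas": [[-0.6,1.5,0,0,0,0,-1],[0,0,0,0,0,0,-1]]}}

```text
clock: 16.25
tcp_pos: [0.5171, 0.2214, 0.1487]
orientation: [0.001, 0.724, 0.69, -0.0]
wrist_force: [1.0, -0.6, 3.8]
finger_gap: 0.0268
grip_force: 59.6
```

Emit:
{"api": "step_arm", "payload": {"deltas": [[-0.5,1.5,0,0,0,0,-1],[0,0,0,0,0,0,-1]]}}

```text
clock: 16.45
tcp_pos: [0.5165, 0.2229, 0.1487]
orientation: [0.001, 0.724, 0.69, -0.0]
wrist_force: [1.1, -0.9, 5.2]
finger_gap: 0.0269
grip_force: 59.7
```

Emit:
{"api": "step_arm", "payload": {"deltas": [[-0.5,1.5,0,0,0,0,-1],[0,0,0,0,0,0,-1]]}}

```text
clock: 16.65
tcp_pos: [0.5161, 0.2242, 0.1487]
orientation: [0.001, 0.724, 0.69, -0.0]
wrist_force: [0.3, -1.5, 4.9]
finger_gap: 0.0269
grip_force: 59.8
```

Emit:
{"api": "step_arm", "payload": {"deltas": [[-0.4,1.5,0,0,0,0,-1],[0,0,0,0,0,0,-1]]}}

```text
clock: 16.85
tcp_pos: [0.516, 0.2247, 0.1487]
orientation: [0.002, 0.724, 0.69, -0.001]
wrist_force: [1.4, -5.6, 5.7]
finger_gap: 0.0268
grip_force: 59.8
```

Emit:
{"api": "step_arm", "payload": {"deltas": [[-0.4,1.5,0,0,0,0,-1],[0,0,0,0,0,0,-1]]}}

```text
clock: 17.05
tcp_pos: [0.5158, 0.2251, 0.1487]
orientation: [0.003, 0.724, 0.69, -0.001]
wrist_force: [2.5, -7.5, 5.3]
finger_gap: 0.0265
grip_force: 59.8
```

Emit:
{"api": "step_arm", "payload": {"deltas": [[-0.3,1.5,0,0,0,0,-1],[0,0,0,0,0,0,-1]]}}

```text
clock: 17.25
tcp_pos: [0.5157, 0.2258, 0.1487]
orientation: [0.004, 0.724, 0.689, -0.002]
wrist_force: [2.0, -10.7, 6.9]
finger_gap: 0.0263
grip_force: 59.9
```

Emit:
{"api": "step_arm", "payload": {"deltas": [[-0.3,1.5,0,0,0,0,-1],[0,0,0,0,0,0,-1]]}}

```text
clock: 17.45
tcp_pos: [0.5153, 0.2282, 0.1487]
orientation: [0.003, 0.724, 0.69, -0.001]
wrist_force: [2.4, -5.7, 5.3]
finger_gap: 0.0262
grip_force: 59.8
```

Emit:
{"api": "step_arm", "payload": {"deltas": [[-0.2,1.5,0,0,0,0,-1],[0,0,0,0,0,0,-1]]}}

```text
clock: 17.65
tcp_pos: [0.5148, 0.231, 0.1487]
orientation: [0.002, 0.724, 0.69, -0.001]
wrist_force: [1.2, -1.9, 5.4]
finger_gap: 0.0267
grip_force: 59.8
```

Emit:
{"api": "step_arm", "payload": {"deltas": [[-0.1,1.5,0,0,0,0,-1],[0,0,0,0,0,0,-1]]}}

```text
clock: 17.85
tcp_pos: [0.5144, 0.2336, 0.1487]
orientation: [0.001, 0.724, 0.69, 0.0]
wrist_force: [0.1, 1.9, 5.8]
finger_gap: 0.0268
grip_force: 59.8
```

Emit:
{"api": "step_arm", "payload": {"deltas": [[0,1.5,0,0,0,0,-1],[0,0,0,0,0,0,-1],[0.1,1.5,0,0,0,0,-1],[0,0,0,0,0,0,-1]]}}

```text
clock: 18.25
tcp_pos: [0.5148, 0.2369, 0.1487]
orientation: [0.001, 0.723, 0.69, 0.0]
wrist_force: [1.2, 3.3, 4.6]
finger_gap: 0.0266
grip_force: 59.7
```

Emit:
{"api": "step_arm", "payload": {"deltas": [[0.1,1.5,0,0,0,0,-1],[0,0,0,0,0,0,-1]]}}

```text
clock: 18.45
tcp_pos: [0.5148, 0.2374, 0.1487]
orientation: [0.002, 0.724, 0.69, -0.0]
wrist_force: [1.3, 0.5, 5.2]
finger_gap: 0.0269
grip_force: 59.8
```

Emit:
{"api": "step_arm", "payload": {"deltas": [[0.2,1.5,0,0,0,0,-1],[0,0,0,0,0,0,-1]]}}

```text
clock: 18.65
tcp_pos: [0.5148, 0.2385, 0.1487]
orientation: [0.002, 0.724, 0.69, -0.001]
wrist_force: [0.2, -0.6, 7.1]
finger_gap: 0.0267
grip_force: 59.9
```

Emit:
{"api": "step_arm", "payload": {"deltas": [[0.2,1,0,0,0,0,-1],[0,0,0,0,0,0,-1]]}}

```text
clock: 18.85
tcp_pos: [0.5149, 0.2393, 0.1487]
orientation: [0.002, 0.724, 0.69, -0.001]
wrist_force: [0.4, -1.1, 6.8]
finger_gap: 0.0266
grip_force: 60.0
```

Run:
```python
from h import *
c=grab('wrist'); P=cloud(c); hsv=cv2.cvtColor(c['image'],cv2.COLOR_RGB2HSV).astype(int)
r=np.hypot(P[...,0]-.5518,P[...,1]-.2337); m=(r>.032)&(r<.056)&(P[...,2]>.114)&(P[...,2]<.135)&(P[...,0]>.57)
v,u=np.nonzero(m); print(m.sum(),u.min() if len(u) else 0,u.max(),v.min(),v.max())
g=m&(hsv[...,1]<70); print(g.sum(), P[g].mean(0), np.percentile(P[g],[5,95],axis=0))
u0,v0=int(u.mean()),int(v.mean()); u0=min(max(u0,100),540); v0=min(max(v0,75),325)
cv2.imwrite('pics/last.png',cv2.resize(c['image'][v0-75:v0+75,u0-100:u0+100],(800,600),interpolation=3)[:,:,::-1]); print(u0,v0)
```

```text
871 434 474 209 247
510 [0.59491674 0.23372434 0.12147694] [[0.5885925  0.22409401 0.11648605]
 [0.6010154  0.24504068 0.12393183]]
454 227
```

View pics/last.png

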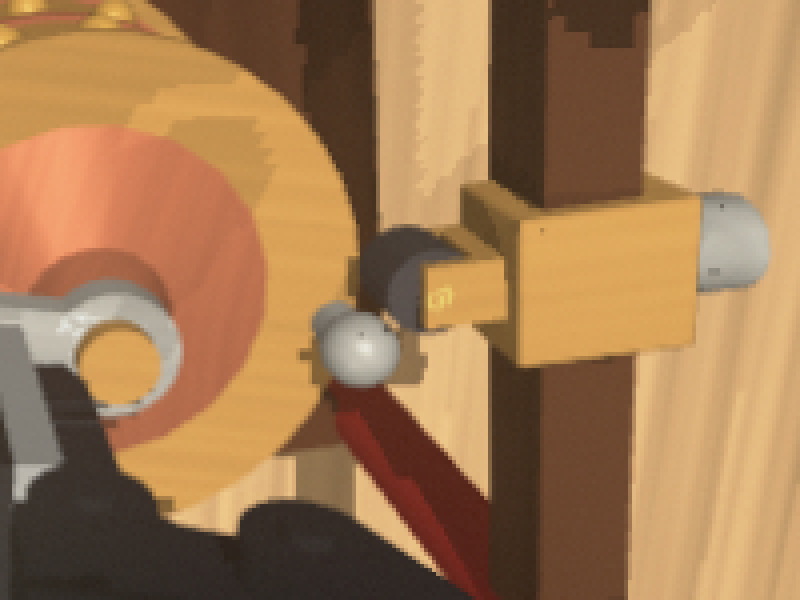

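The crop shows the stud at (360,348) just past, on the clockwise side of, the dark roller at about (408,282). They are almost touching.

Run:
```python
from h import *
c=load('wrist'); f=lambda u,v,z: plane(c,354+u/4,152+v/4,z)
ax=np.array([.5518,.2337]); hub=f(120,362,.137); print('hub',hub)
for n,p in(('stud',f(360,348,.118)),('roller',f(405,282,.125)),('plunger',f(470,285,.129)),('knobend',f(770,240,.12))):
    for a in (ax,hub[:2]):
        d=p[:2]-a; print(n,p.round(4),np.hypot(*d).round(4),np.degrees(np.arctan2(d[1],d[0])).round(1))
```

```text
hub [0.55166839 0.23516931 0.137     ]
stud [0.594  0.2263 0.118 ] 0.0428 -10.0
stud [0.594  0.2263 0.118 ] 0.0432 -11.9
roller [0.5969 0.2404 0.125 ] 0.0456 8.5
roller [0.5969 0.2404 0.125 ] 0.0455 6.6
plunger [0.6045 0.2413 0.129 ] 0.0533 8.2
plunger [0.6045 0.2413 0.129 ] 0.0532 6.6
knobend [0.6539 0.2427 0.12  ] 0.1025 5.0
knobend [0.6539 0.2427 0.12  ] 0.1025 4.2
```

Emit:
{"api": "step_arm", "payload": {"deltas": [[0,0,1,0,0,0,-1],[0,0,0,0,0,0,-1],[0,0,0,0,0,0,0.2],[0,0,0,0,0,0,0.2],[0,0,0,0,0,0,0.2]]}}

```text
clock: 19.4
tcp_pos: [0.5142, 0.2401, 0.1489]
orientation: [0.001, 0.724, 0.69, -0.001]
wrist_force: [-0.0, 0.2, 0.5]
finger_gap: 0.0514
grip_force: 0.0
```

Emit:
{"api": "step_arm", "payload": {"deltas": [[0,0,0,0,0,0,0.2],[0,0,10,0,0,0,0.2],[0,0,20,0,0,0,0.2],[0,0,40,0,0,0,0.2],[0,0,40,0,0,0,0.2]]}}

```text
clock: 19.9
tcp_pos: [0.5142, 0.24, 0.2608]
orientation: [0.001, 0.724, 0.69, -0.001]
wrist_force: [0.6, 0.2, -0.7]
finger_gap: 0.0512
grip_force: 0.0
```

Emit:
{"api": "step_arm", "payload": {"deltas": [[0,-20,40,0,0,0,0.2],[0,-20,20,0,0,0,0.2],[0,0,0,0,0,0,0.2],[0,0,0,0,0,0,0.2]]}}

```text
clock: 20.3
tcp_pos: [0.5151, 0.2002, 0.32]
orientation: [0.001, 0.724, 0.69, 0.0]
wrist_force: [0.0, -0.2, -0.4]
finger_gap: 0.0514
grip_force: 0.0
```

```bash
python3 st.py
python3 - <<'E'
from h import *
for n in ('wrist','scene','top'):
    c=grab(n); P=cloud(c); hsv=cv2.cvtColor(c['image'],cv2.COLOR_RGB2HSV).astype(int)
    m=(np.hypot(P[...,0]-.5155,P[...,1]-.241)<.03)&(P[...,2]>.165)&(P[...,2]<.2)
    print(n,m.sum(),P[m].mean(0).round(4),np.percentile(P[m][:,2],[5,50,95]).round(4))
    g=(P[...,2]>.119)&(P[...,2]<.128)&(hsv[...,1]<60)&(np.abs(np.hypot(P[...,0]-.5518,P[...,1]-.2337)-.042)<.005)&(P[...,0]>.57)
    if g.sum(): d=P[g].mean(0)[:2]-[.5518,.2337]; print(' stud',g.sum(),d,np.degrees(np.arctan2(d[1],d[0])))
E
```

```text
20.3 q [0.2263, 0.2609, 0.1902, 1.4985, -0.0017, 1.8451] tcp [0.5151 0.2002 0.32  ] F [ 0.  -0.2 -0.4]
tool x [ 0.048  0.999 -0.001] y [ 0.999 -0.048  0.002] z [ 0.002 -0.001 -1.   ] gap 0.05138296107322565
wrist 693 [0.5141 0.2392 0.1743] [0.1709 0.1753 0.1768]
 stud 99 [ 0.04201949 -0.00356836] -4.854005807893085
scene 68 [0.5187 0.2349 0.1734] [0.1674 0.1741 0.1779]
 stud 5 [ 0.04374986 -0.00799036] -10.350271403611597<stdin>:5: RuntimeWarning: Mean of empty slice.
  ret = um.true_divide(
Traceback (most recent call last):
IndexError: index -1 is out of bounds for axis 0 with size 0
```

Run:
```python
from h import *
for k in range(2):
    c=grab('wrist'); P=cloud(c); hsv=cv2.cvtColor(c['image'],cv2.COLOR_RGB2HSV).astype(int)
    base=(hsv[...,1]<60)&(np.abs(np.hypot(P[...,0]-.5518,P[...,1]-.2337)-.044)<.012)&(P[...,0]>.57)&(P[...,2]>.112)
    for n,g in (('stud',base&(hsv[...,2]>125)),('roller',base&(hsv[...,2]<100))):
        v,u=np.nonzero(g); p=plane(c,u.mean(),v.mean(),.119); d=p[:2]-[.5518,.2337]; print(n,g.sum(),u.min(),u.max(),v.min(),v.max(),p.round(4),np.hypot(*d).round(4),np.degrees(np.arctan2(d[1],d[0])).round(1))
```

```text
stud 60 384 392 139 147 [0.5932 0.2273 0.119 ] 0.0419 -8.8
roller 1691 391 622 128 399 [ 0.8565 -0.102   0.119 ] 0.4534 -47.8
stud 59 384 392 139 147 [0.5932 0.2273 0.119 ] 0.0419 -8.7
roller 1648 391 622 128 399 [ 0.8584 -0.1032  0.119 ] 0.4555 -47.7
```

```bash
python3 -c "
from workcell import *
print(hand_in())"
```

```text
the job is handed in; nothing more can be done
None
```

The job is handed in: I took the knob from the tray, seated it open end down on the crank pin, and wound the wheel clockwise until the catch resisted and gave way. By camera, the wheel rests about 0.26–0.30 rad past the catch with the knob still home and the arm clear, after about 20 s of the 72 s; no verdict was returned.

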